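# Hang a rinsed bottle neck-down on the drying rack

## Task

The uncapped square bottle standing on the bench has just been rinsed. Turn it over and hang it up to drain on the free slim peg of the drying rack: neck down over the peg and slid fully home, so that its lip meets the flange at the foot of the peg, without forcing it. It is empty and of plastic, so you may tip it onto its side first to take hold of it. Leave the bottle that is already drying, the capped bottle, the beaker, the sample bottles and the marker where they are.

Things in the scene. Friction and masses are not known exactly. Their poses are not given: they have to be found in the camera images.
- bottle: the rinsed uncapped square bottle, off-white plastic, empty, about 110 g: body 46 x 46 mm, 84 mm high, conical shoulder to 95 mm, round neck 27 mm wide with a 30 mm lip bead; 122 mm tall, hollow. Origin: centre of its base; +z from base to neck along the axis; x, y square to the flat sides. It starts upright; pushed at the neck it tips, and then lies on a flat side, axis 23 mm above the bench
- bottle_lip (a point): centre of the mouth of that bottle, on the axis, 122 mm from its base. The bore of the neck is 15 mm wide and 28 mm long and opens into the hollow body
- peg: the free slim peg, middle of three, fixed: a grey round-nosed rod 12 mm thick. Origin: its foot on the sloping panel; +z runs out along it, 45 degrees above level. The flange at its foot is 34 mm wide, face at z = 6 mm; the rod ends at z = 91 mm. The neck fits with about 1.5 mm to spare all round; a bottle let go droops about 7 degrees and soon binds; it does not slide home by itself
- rack: the steel drying rack, fixed: drip tray 190 x 330 mm; panel leaning back 45 degrees, top edge 130 mm high. Origin: on the bench below the foot of the middle peg, which is 85 mm up. x: the level direction in which the pegs lean; y runs along the row: the slim peg with the drying bottle at y = -108 mm (farther off), the free one at 0, a stout 25 mm peg, too thick for the neck, at +108 mm
- drying_bottle: an equal bottle that already hangs on the far slim peg, loose; origin at the centre of its base, +z towards its neck
- capped_bottle: an equal bottle with its ribbed screw cap on, 126 mm tall, standing upright on the bench, loose; origin at the centre of its base
- beaker: a small glass beaker, 44 mm wide and 58 mm tall, standing loose; origin at the centre of its base
- samp1: a small capped sample bottle, 25 mm wide and 48 mm tall, standing loose behind the rack; origin at the centre of its base
- samp2: another sample bottle of that kind beside it
- marker: a marker pen 132 mm long and 16 mm thick lying on the bench at the front left; origin at its middle
There are look-alikes about, which are no part of the job. What is shaped like the bottle but yellow is not meant.

How it is judged:
By the outcome, as a careful person would: the job done as asked, in the order asked, and still so for the second after the job is handed in, with the robot touching nothing.
It also fails if it takes over 54 s, if anything falls off the work surface, if the arm or the gripper's body presses on something with over 40 N, if the wrist force passes 120 N, or if a joint passes its speed limit or range.

## Robot

A 6-joint arm with a two-finger parallel gripper is mounted at the origin on a cart in front of the work surface, level with it; the furniture and walls round the work are solid. World frame = base frame: x ahead of the robot, y to its left, z up, the work surface at z = 0. Lengths are in m, angles in degrees, forces in N, time in s.
With the tool pointing down it reaches from about 0.4 to 0.825 m from the base axis. Payload 7 kg.
Tool frame: the origin (TCP) lies on the centre line of the jaws, within the pads' length; the fingertips stand 8 mm ahead of it and the grasp point (between the pads) lies 11 mm behind it; z points along the fingers, y is the line along which they close (so a half turn about z gives the same grasp; the last joint's range is limited). The gripper opens to 88 mm and grips with 3 to 60 N. Pads are 19 mm wide; open, the fingers measure 130 mm over their backs; the gripper's body (78 mm by 193 mm) begins 47 mm behind the grasp point.
Start: joints at [-58.035, 20.546, 0.682, 0, -70.136, -16.507], TCP at [0.18, -0.651, 0.235] pointing down, gripper open.
Joint ranges: [-176.03, 176.03], [-82.01, 121.73], [-58.28, 71.71], [-173.87, 95.51], [-174.79, -0.11], [-173.66, 173.66]. Speed limits (degrees/s): [136.94, 136.94, 172.46, 180, 180, 180].

## Interface

Orientations are given as [roll, pitch, yaw] about the fixed x, y, z axes, in that order (R = Rz(yaw) Ry(pitch) Rx(roll)).
In Python, from plant import ctrl, vision gives the robot as it stands. The module is installed in compiled form; this text tells all that it offers.
- The arm moves only by the tool move_arm, never from a script. Its argument "moves" is one flat list of numbers, 7 for each row, row after row: the finger opening in cm, from 0 to 8.76, then the shift along the tool's x, y, z in cm, then the turn, a rotation vector about the tool's x, y, z in rad. A call has 1 to 8 rows; each row shifts and turns the commanded pose from where the row before left it, along the tool's axes as they then stand; what a row does not reach is not made up. A row lasts 1/10 s, in which the tool goes at most 50 mm and 8.59 degrees, less where a joint would pass 70% of its speed; a pose out of reach is approached as far as the arm can. A call with a gripper value outside its range is refused whole. The fingers move at their own pace and stop on an object; the grip force is fixed at half the most. Time passes only in rows, so rows that do not move let the fingers close. It gives the time, the measured TCP pose, the force, the opening and the grip force at its end, in the units of the state.
- ctrl.get_obs(): the state, without advancing time (a new reading comes with each control period).
- vision.snapshot(name): name is "side" or "top"; returns (picture, depth): 480x640x3 uint8, red, green, blue; 480x640 float32, m along the optical axis (not along the pixel's ray), 0 where there is no reading.
- vision.camera_model(name): a dict with "vertical_fov" (degrees; the focal length in pixels is half the picture's height over the tangent of half this angle, whatever the lens; pixels are square), "cx", "cy" (the principal point, pixels), "D" ([k1, k2, p1, p2, k3] as OpenCV has them; the pictures are not rectified), "cam_to_world" (4x4, takes a point from camera to world coordinates). Camera axes: x right, y down, z forward; pixel columns grow to the right and rows downward; lengths in m; the calibration is good to about 2 mm. A picture is of the moment at which its call begins. camera_model takes no time and is no camera call.
- ctrl.close_job(): hands the job in; it is judged then, once.
The state is a dict: "clock": time; "joint_pos": joint angles; "qvel": joint speeds; "tau": joint torques, N m; "tool_pos": TCP position; "orientation": TCP orientation; "force": force on the tool from outside, world axes, zero at the start; "moment": the same for the moment, N m; "opening": finger opening in m; "gripper_force": force on a finger pad.
Only numpy, scipy, OpenCV 4.12 (cv2) and the standard library are available. Lean on these libraries where they do the work, as an engineer would, in place of code of your own. Each camera call takes 0.05 s, during which the arm holds its last target. There are 200 camera calls.

## Working session

There is one attempt and no reset: what is moved stays moved. The work goes in short steps, Python scripts to look and compute and a tool call to move; the robot and the scene stay as the last step left them, time stands still between calls to the robot, and variables do not carry over. Pictures are saved under pics/ and viewed, at most 10 in all, crops included, and the job is handed in when it is done.

Besides the shell and the picture viewer there is one more tool, called after ">>>" in YAML: its name, and indented under it one key for each argument. move_arm: Moves the arm, as the interface text tells. Its arguments: {"type":"object","properties":{"moves":{"type":"array"}},"required":["moves"]}

```bash
mkdir -p pics; cat > h.py <<'E'
import numpy as np, cv2
from plant import ctrl, vision
from scipy.spatial.transform import Rotation as R
def snap(n,f=None):
    p,d=vision.snapshot(n)
    if f: cv2.imwrite(f'pics/{f}.png',p[:,:,::-1])
    np.savez(f'{n}.npz',p=p,d=d); return p,d
def world(n,d):
    m=vision.camera_model(n); f=240/np.tan(np.radians(m['vertical_fov'])/2)
    K=np.array([[f,0,m['cx']],[0,f,m['cy']],[0,0,1]])
    v,u=np.mgrid[0:480,0:640]
    uv=np.stack([u,v],-1).reshape(-1,1,2).astype(np.float64)
    n2=cv2.undistortPoints(uv,K,np.array(m['D'])).reshape(480,640,2)
    P=np.concatenate([n2,np.ones((480,640,1))],-1)*d[...,None]
    T=np.array(m['cam_to_world']); W=P@T[:3,:3].T+T[:3,3]; W[d==0]=np.nan
    return W
E
python3 - <<'E'
from h import *
for n in ['side','top']:
    snap(n,n+'0'); print(n,np.round(vision.camera_model(n)['cam_to_world'],3).tolist(),vision.camera_model(n)['vertical_fov'])
print(ctrl.get_obs())
E
```

```text
side [[0.976, -0.109, 0.188, 0.326], [-0.217, -0.487, 0.846, -0.993], [-0.0, -0.867, -0.499, 0.742], [0.0, 0.0, 0.0, 1.0]] 51.940709446431974
top [[0.025, -0.995, 0.096, 0.457], [-1.0, -0.026, -0.006, 0.047], [0.008, -0.096, -0.995, 1.473], [0.0, 0.0, 0.0, 1.0]] 45.4203075036217
{'clock': 0.1, 'joint_pos': array([-5.80352746e+01,  2.05879177e+01,  6.39548105e-01, -1.90566169e-02,
       -7.01360148e+01, -1.65065613e+01]), 'qvel': array([-0.04241801, -0.00925257,  0.12761483,  0.00661723,  0.04228788,
        0.04172659]), 'tau': array([-2.90150410e-04, -5.84164095e+01,  2.93753690e+01,  7.01548934e+00,
        1.01724706e-02, -7.21189576e-05]), 'tool_pos': array([ 0.1797764 , -0.65017719,  0.23370959]), 'orientation': array([ 1.79914003e+02, -6.80104161e-03, -1.64548319e+02]), 'force': array([ 1.01164394,  1.07967819, -0.79466134]), 'moment': array([ 0.01916723,  0.03660937, -0.02538381]), 'gripper_force': 0.0, 'opening': 0.08785318141515992}
```

View pics/side0.png

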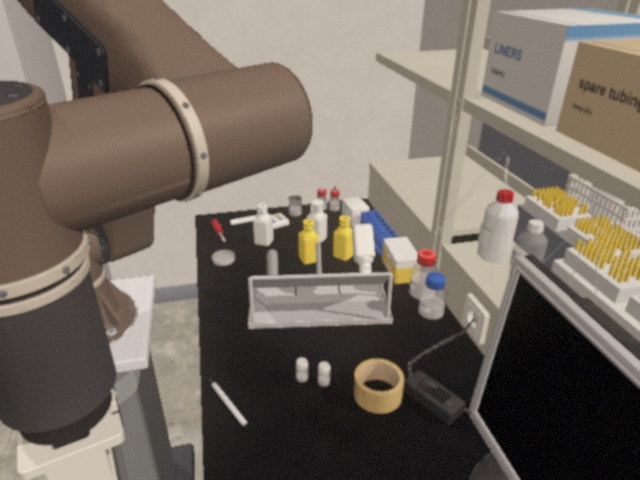

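View pics/top0.png

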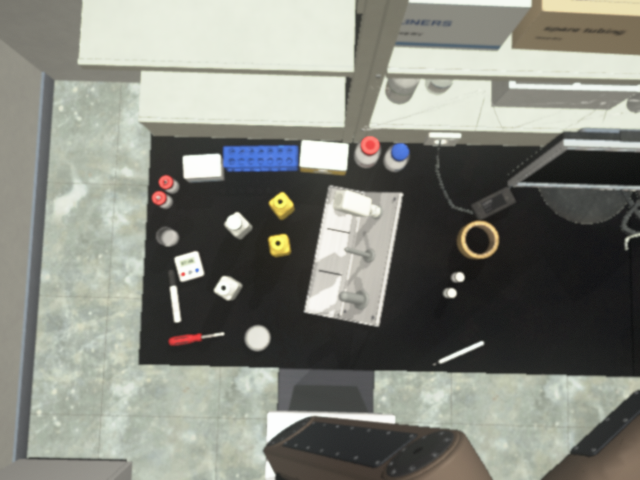

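```bash
python3 - <<'E'
from h import *
t=np.load('top.npz');s=np.load('side.npz')
a=cv2.resize(t['p'][180:345,190:420],None,fx=3.4,fy=3.4,interpolation=cv2.INTER_CUBIC)
b=cv2.resize(s['p'][185:335,200:400],None,fx=3.9,fy=3.9,interpolation=cv2.INTER_CUBIC)
cv2.imwrite('pics/ct.png',a[:,:,::-1]);cv2.imwrite('pics/cs.png',b[:,:,::-1])
W=world('top',t['d'])
for u,v in [(228,288),(222,286),(238,225),(281,205),(280,245),(258,338),(353,204),(375,212),(352,253),(370,257),(345,297),(365,297),(330,190),(400,195),(380,323),(308,310),(450,293),(457,277)]: print(u,v,np.round(W[v,u],3))
E
```

```text
228 288 [0.457 0.252 0.123]
222 286 [0.462 0.269 0.104]
238 225 [0.606 0.233 0.127]
281 205 [0.657 0.134 0.122]
280 245 [0.561 0.133 0.125]
258 338 [0.335 0.187 0.019]
353 204 [ 0.656 -0.034  0.173]
375 212 [ 0.647 -0.091  0.113]
352 253 [ 0.546 -0.036  0.136]
370 257 [ 0.54  -0.082  0.095]
345 297 [ 0.443 -0.022  0.143]
365 297 [ 0.444 -0.071  0.106]
330 190 [0.717 0.016 0.005]
400 195 [ 0.687 -0.148  0.131]
380 323 [ 0.378 -0.12  -0.002]
308 310 [0.407 0.064 0.004]
450 293 [ 0.459 -0.286  0.05 ]
457 277 [ 0.499 -0.304  0.046]
```

View pics/ct.png

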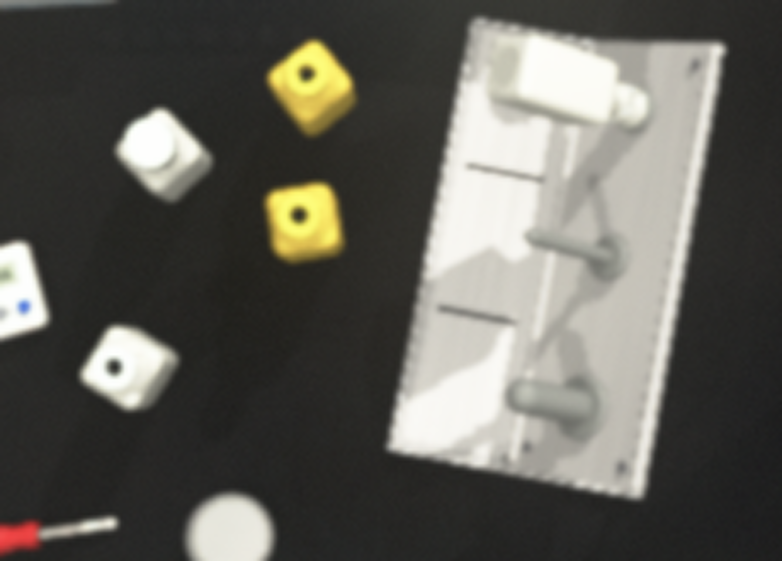

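View pics/cs.png

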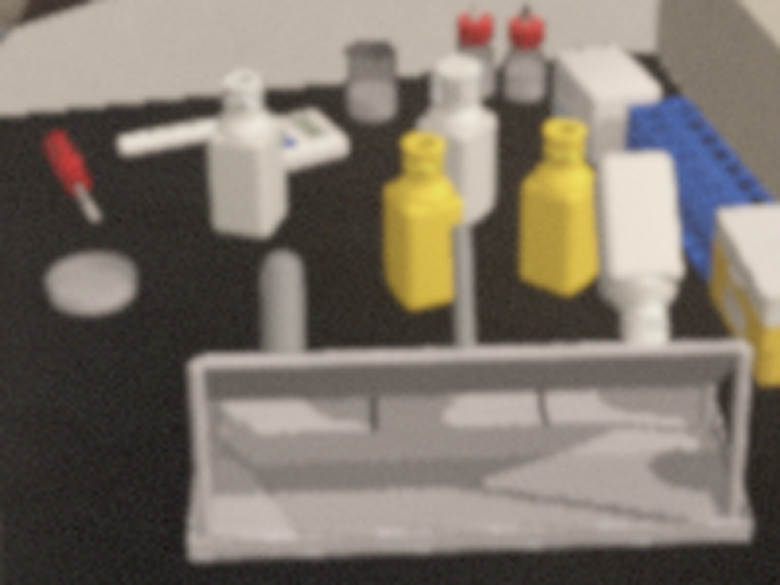

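Candidates, by top-view pixel:
- White with an open mouth at (224,288), which is (263,225) in the side view. This is the target.
- White capped at (238,225).
- Two yellow at (281,205) and (280,245).
- White hanging at (353,204).

The crops show the dark open mouth of the one at (224,288). The free middle peg runs from about (370,257) to (347,250). Next I'll measure both.

```bash
cat > meas.py <<'E'
from h import *
from scipy.optimize import least_squares
def cloud(fresh=False):
    out=[]
    for n in ['top','side']:
        if fresh: snap(n)
        t=np.load(n+'.npz'); W=world(n,t['d']); out.append((W,t['p']))
    return out
E
python3 - <<'E'
from meas import *
cl=cloud()
for (W,p),nm in zip(cl,['top','side']):
    m=(np.hypot(W[...,0]-.46,W[...,1]-.265)<.06)&(W[...,2]>.015)&(W[...,2]<.135)
    P=W[m]; print(nm,m.sum(),P.mean(0).round(3),P.max(0).round(3),P.min(0).round(3))
    B=P[(P[:,2]<.08)]
    if len(B)>10: 
        r=cv2.minAreaRect(B[:,:2].astype(np.float32)*1000); print(' body rect',r,len(B))
    N=P[P[:,2]>.112]
    if len(N)>3: print(' neck',N.min(0).round(3),N.max(0).round(3),len(N))
    # peg points: local frame
    az=np.radians(81.2); ex=np.array([np.cos(az),np.sin(az),0]); ey=np.array([-np.sin(az),np.cos(az),0])
    for c,lab in [((.54,-.06),'mid'),((.437,-.04),'stout')]:
        L=W-np.array([*c,0]); lx=L@ex; ly=L@ey
        m=(abs(ly)<.03)&(abs(lx)<.1)&(W[...,2]>.1)&(W[...,2]<.2)
        Q=W[m]
        if len(Q)<6: print(lab,len(Q));continue
        u,s,v=np.linalg.svd(Q-Q.mean(0)); print(lab,len(Q),Q.mean(0).round(4),v[0].round(3),s.round(4), 'zmax',Q[Q[:,2].argmax()].round(3))
    # panel plane
    m=(W[...,2]>.02)&(W[...,2]<.125)&(W[...,0]>.36)&(W[...,0]<.72)&(W[...,1]<-.04)&(W[...,1]>-.2)
    Q=W[m]
    best=0
    rng=np.random.default_rng(0)
    for _ in range(400):
        q=Q[rng.choice(len(Q),3,False)]; n=np.cross(q[1]-q[0],q[2]-q[0]); n/=np.linalg.norm(n)+1e-12
        if abs(n[2])<.4 or abs(n[2])>.9: continue
        i=abs((Q-q[0])@n)<.003
        if i.sum()>best: best=i.sum(); I=i
    if best:
        A=Q[I]; c=A.mean(0); n=np.linalg.svd(A-c)[2][2]; n*=np.sign(n[2]); print('panel',best,c.round(4),n.round(3),'az',np.degrees(np.arctan2(n[1],n[0])))
E
```

```text
top 425 [0.458 0.257 0.088] [0.486 0.291 0.129] [0.43  0.234 0.016]
 body rect ((457.7322692871094, 262.3214111328125), (47.658470153808594, 46.287322998046875), 58.65803909301758) 118
 neck [0.443 0.249 0.112] [0.471 0.276 0.129] 97
mid 476 [ 0.5364 -0.0934  0.1184] [-0.267 -0.941 -0.21 ] [0.6951 0.3209 0.2516] zmax [ 0.553 -0.023  0.157]
stout 641 [ 0.434  -0.0702  0.1186] [-0.231 -0.952 -0.201] [0.7757 0.3484 0.2772] zmax [ 0.448 -0.014  0.148]
panel 2896 [ 0.5472 -0.0878  0.0905] [0.116 0.695 0.71 ] az 80.53351101325178
side 612 [0.456 0.25  0.068] [0.486 0.277 0.128] [0.43  0.231 0.015]
 body rect ((459.8825378417969, 248.66802978515625), (58.40380859375, 36.215240478515625), 8.7766695022583) 376
 neck [0.444 0.247 0.113] [0.473 0.277 0.128] 69
mid 321 [ 0.5406 -0.0812  0.1242] [-0.251 -0.959 -0.13 ] [0.6849 0.2282 0.219 ] zmax [ 0.552 -0.024  0.153]
stout 441 [ 0.4366 -0.061   0.1226] [-0.242 -0.964 -0.113] [0.6623 0.2526 0.2261] zmax [ 0.449 -0.016  0.145]
panel 1095 [ 0.5521 -0.0874  0.088 ] [0.117 0.695 0.709] az 80.48428227860856
```

```bash
cat >> h.py <<'E'
def pose():
    o=ctrl.get_obs(); return np.array(o['tool_pos']),R.from_euler('xyz',o['orientation'],degrees=True)
def rows(wps,op,p=None,r=None,fmt=8):
    """wps: list of (pos,Rotation) one per row; prints rows"""
    if p is None: p,r=pose()
    out=[]
    for P,Q in wps:
        d=np.round(r.inv().apply(P-p)*100,1); w=np.round((r.inv()*Q).as_rotvec(),2)
        out.append([op,*d,*w]); p=p+r.apply(d/100); r=r*R.from_rotvec(w)
    for i in range(0,len(out),fmt):
        print('[',', '.join(', '.join('%g'%(x+0) for x in o) for o in out[i:i+fmt]),']')
    print('end',p.round(4),r.as_euler('xyz',degrees=True).round(2)); return p,r
def lin(a,b,n):
    from scipy.spatial.transform import Slerp
    S=Slerp([0,1],R.concatenate([a[1],b[1]]))
    return [(a[0]+(b[0]-a[0])*t,S(t)) for t in np.arange(1,n+1)/n]
down=lambda yaw:R.from_euler('xyz',[180,0,yaw],degrees=True)
E
python3 - <<'E'
from h import *
from meas import *
cl=cloud(); n=np.array([.1165,.695,.7095]); n/=np.linalg.norm(n); c0=np.array([.5497,-.0876,.0892])
for W,_ in cl:
    h=(W-c0)@n
    az=np.radians(80.5); ey=np.array([-np.sin(az),np.cos(az),0])
    for lo,hi in [(-.04,.035),(.07,.14)]:
        l=(W-c0)@ey; m=(h>.02)&(h<.084)&(l>lo)&(l<hi)&(W[...,2]<.2)&(W[...,1]<.01)
        Q=W[m]; q=h[m]; c=l[m]
        a=np.polyfit(q,c,1); v=np.cross(n,ey); tr=(Q-c0)@v
        print(m.sum(),'l fit',a.round(4),'range',c.min().round(4),c.max().round(4),'tr',np.polyfit(q,tr,1).round(4),tr.min().round(4),tr.max().round(4), (np.percentile(c,95)+np.percentile(c,5))/2)
p,r=pose(); w=[]
a0=np.degrees(np.arctan2(p[1],p[0])); r0=np.hypot(p[0],p[1])
for t in np.arange(1,27)/26:
    a=np.radians(a0+(32.04-a0)*t); rr=r0+(.567-r0)*t; z=p[2]+(.30-p[2])*min(1,3*t)
    w.append((np.array([rr*np.cos(a),rr*np.sin(a),z]),down(-164.5+43.2*t)))
w+=lin(w[-1],(np.array([.481,.301,.111]),down(-121.3)),5)
rows(w,0)
E
```

```text
90 l fit [0.016  0.0065] range 0.0009 0.0128 tr [ 0.0011 -0.0013] -0.0069 0.0045 0.007095993501316256
214 l fit [-0.007  0.115] range 0.1022 0.1271 tr [-0.1159  0.008 ] -0.0124 0.0109 0.1144906104176224
139 l fit [0.0049 0.0065] range 0.0003 0.0126 tr [ 0.0042 -0.0025] -0.0105 0.005 0.006696353524769537
257 l fit [-0.0129  0.1149] range 0.1026 0.1263 tr [-0.0427  0.0051] -0.0075 0.0116 0.11449676778686324
[ 0, -4.8, 0.6, -0.8, 0, 0, -0.03, 0, -4.7, 0.8, -0.7, 0, 0, -0.03, 0, -4.7, 0.9, -0.8, 0, 0, -0.03, 0, -4.6, 1.2, -0.8, 0, 0, -0.03, 0, -4.5, 1.4, -0.7, 0, 0, -0.03, 0, -4.4, 1.5, -0.8, 0, 0, -0.02, 0, -4.3, 1.7, -0.7, 0, 0, -0.03, 0, -4.3, 1.9, -0.8, 0, 0, -0.03 ]
[ 0, -4, 2.1, -0.5, 0, 0, -0.03, 0, -4, 2.2, 0, 0, 0, -0.03, 0, -3.9, 2.4, 0, 0, 0, -0.03, 0, -3.7, 2.5, 0, 0, 0, -0.03, 0, -3.6, 2.7, 0, 0, 0, -0.03, 0, -3.5, 2.8, 0, 0, 0, -0.03, 0, -3.3, 2.9, 0, 0, 0, -0.03, 0, -3.2, 3, 0, 0, 0, -0.02 ]
[ 0, -3, 3.2, 0, 0, 0, -0.03, 0, -2.8, 3.3, 0, 0, 0, -0.03, 0, -2.7, 3.4, 0, 0, 0, -0.03, 0, -2.5, 3.4, 0.1, 0, 0, -0.03, 0, -2.3, 3.5, 0, 0, 0, -0.03, 0, -2.2, 3.6, 0, 0, 0, -0.03, 0, -2, 3.7, 0, 0, 0, -0.03, 0, -1.8, 3.7, 0, 0, 0, -0.03 ]
[ 0, -1.7, 3.8, 0, 0, 0, -0.03, 0, -1.5, 3.8, 0, 0, 0, -0.02, 0, 0, 0, 3.8, 0, 0, 0, 0, 0, 0, 3.8, 0, 0, 0, 0, 0, 0, 3.7, 0, 0, 0, 0, 0, 0, 3.8, 0, 0, 0, 0, 0, 0, 3.8, 0, 0, 0 ]
end [0.4805 0.3009 0.1109] [ 1.7993e+02  5.0000e-02 -1.2158e+02]
```

>>> move_arm:
  moves: [0,-4.8,0.6,-0.8,0,0,-0.03,0,-4.7,0.8,-0.7,0,0,-0.03,0,-4.7,0.9,-0.8,0,0,-0.03,0,-4.6,1.2,-0.8,0,0,-0.03,0,-4.5,1.4,-0.7,0,0,-0.03,0,-4.4,1.5,-0.8,0,0,-0.02,0,-4.3,1.7,-0.7,0,0,-0.03,0,-4.3,1.9,-0.8,0,0,-0.03]

```text
clock: 0.9
tool_pos: [0.4803, -0.4259, 0.2951]
orientation: [179.9, -0.0, -151.3]
force: [0.6, -1.4, 0.3]
opening: 0.0293
gripper_force: 0.0
```

>>> move_arm:
  moves: [0,-4,2.1,-0.5,0,0,-0.03,0,-4,2.2,0,0,0,-0.03,0,-3.9,2.4,0,0,0,-0.03,0,-3.7,2.5,0,0,0,-0.03,0,-3.6,2.7,0,0,0,-0.03,0,-3.5,2.8,0,0,0,-0.03,0,-3.3,2.9,0,0,0,-0.03,0,-3.2,3,0,0,0,-0.02]

```text
clock: 1.7
tool_pos: [0.6016, -0.0932, 0.3]
orientation: [180.0, -0.0, -138.1]
force: [0.7, -1.0, -0.4]
opening: 0.0004
gripper_force: 0.0
```

>>> move_arm:
  moves: [0,-3,3.2,0,0,0,-0.03,0,-2.8,3.3,0,0,0,-0.03,0,-2.7,3.4,0,0,0,-0.03,0,-2.5,3.4,0.1,0,0,-0.03,0,-2.3,3.5,0,0,0,-0.03,0,-2.2,3.6,0,0,0,-0.03,0,-2,3.7,0,0,0,-0.03,0,-1.8,3.7,0,0,0,-0.03]

```text
clock: 2.5
tool_pos: [0.5252, 0.2333, 0.299]
orientation: [180.0, -0.0, -124.4]
force: [0.5, 0.1, 0.8]
opening: 0.0003
gripper_force: 0.0
```

>>> move_arm:
  moves: [0,-1.7,3.8,0,0,0,-0.03,0,-1.5,3.8,0,0,0,-0.02]

```text
clock: 2.7
tool_pos: [0.4794, 0.3018, 0.2991]
orientation: [180.0, -0.0, -121.5]
force: [0.7, 0.4, 0.2]
opening: 0.0006
gripper_force: 0.0
```

>>> move_arm:
  moves: [0,0,0,4.7,0,0,0,0,0,0,4.7,0,0,0,0,0,0,4.7,0,0,0,0,0,0,4.7,0,0,0,0,0,0,0,0,0,0]

```text
clock: 3.2
tool_pos: [0.4772, 0.2971, 0.1055]
orientation: [179.8, -0.7, -121.6]
force: [-0.5, -0.4, -0.1]
opening: 0.0004
gripper_force: 0.0
```

>>> move_arm:
  moves: [0,1.5,0,0,0,0,0,0,1.5,0,0,0,0,0,0,1.3,0,0,0,0,0,0,1.3,0,0,0,0,0,0,1.3,0,0,0,0,0,0,1.3,0,0,0,0,0,0,1.3,0,0,0,0,0,0,0,0,0,0,0,0]

```text
clock: 4.0
tool_pos: [0.4297, 0.2179, 0.1117]
orientation: [180.0, -0.0, -121.6]
force: [0.3, 0.5, -0.5]
opening: 0.0002
gripper_force: 0.0
```

>>> move_arm:
  moves: [0,0,0,0,0,0,0,0,0,0,0,0,0,0,8.7,0,0,-4.7,0,0,0,8.7,0,0,-4.7,0,0,0,8.7,0,0,-4.7,0,0,0,8.7,0,0,-4.7,0,0,0,8.7,0,0,0,0,0,0]

```text
clock: 4.7
tool_pos: [0.4336, 0.2215, 0.3065]
orientation: [-179.8, 0.6, -121.5]
force: [-0.4, -0.3, -0.9]
opening: 0.0348
gripper_force: 0.0
```

```bash
python3 - <<'E'
from meas import *
snap('top','t1');snap('side','s1')
cl=cloud()
a=np.hstack([cv2.resize(cl[0][1][200:350,160:330],(400,353)),cv2.resize(cl[1][1][180:330,190:360],(400,353))])
cv2.imwrite('pics/c1.png',a[:,:,::-1])
E
```

```text
(no output)
```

View pics/c1.png

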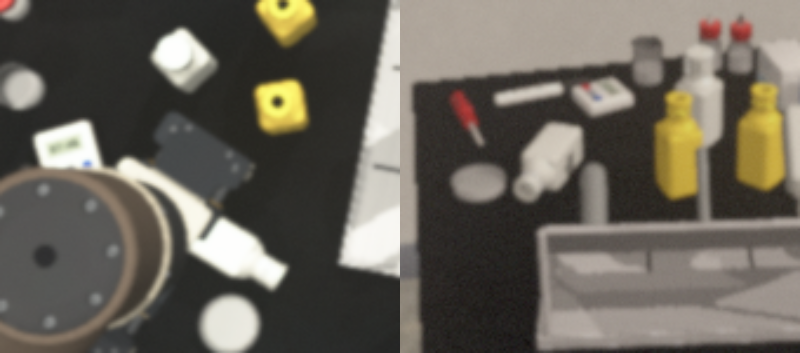

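The bottle now lies flat: neck at about (265,272) in the left (top) half of the crop and body at (225,245), with the mouth pointing toward the rack and the robot. I'll measure its axis.

```bash
python3 - <<'E'
from meas import *
cl=cloud(); A=[]
for W,p in cl:
    m=(W[...,0]>.33)&(W[...,0]<.50)&(W[...,1]>.10)&(W[...,1]<.32)&(W[...,2]>.012)&(W[...,2]<.06)&(p.min(-1)>95)&(np.hypot(W[...,0]-.335,W[...,1]-.187)>.035)
    Q=W[m]; A.append(Q); print(len(Q),Q.mean(0).round(3),Q.min(0).round(3),Q.max(0).round(3))
for Q in A+[np.vstack(A)]:
    # side edges of body: fit by axis angle
    best=None
    for a in np.arange(-140,-100,.5):
        n=np.array([np.cos(np.radians(a)),np.sin(np.radians(a))]); s=np.array([-n[1],n[0]])
        l=Q[:,:2]@n; w=Q[:,:2]@s
        lo,hi=np.percentile(w,[1,99])
        if best is None or hi-lo<best[0]: best=(hi-lo,a,(hi+lo)/2,*np.percentile(l,[.5,99.5]),n,s)
    W_,a,c,l0,l1,n,s=best
    print('width',W_.round(4),'az',a,'base-end',(n*l0+s*c).round(4),'lip',(n*l1+s*c).round(4),'len',(l1-l0).round(4))
E
```

```text
584 [0.411 0.18  0.041] [0.376 0.131 0.012] [0.449 0.23  0.056]
589 [0.416 0.185 0.037] [0.334 0.13  0.012] [0.462 0.32  0.052]
width 0.0452 az -118.0 base-end [0.4319 0.2186] lip [0.3879 0.1359] len 0.0937
width 0.1334 az -100.5 base-end [0.4055 0.2947] lip [0.376  0.1357] len 0.1617
width 0.1244 az -100.5 base-end [0.408  0.2889] lip [0.3795 0.1351] len 0.1564
```

```bash
python3 - <<'E'
from meas import *
from scipy.optimize import minimize
cl=cloud(); B=[]
a=np.radians(-119); n=np.array([np.cos(a),np.sin(a)]); s=np.array([-n[1],n[0]]); L=np.array([.388,.136])
for W,p in cl:
    d=W[...,:2]-L; l=d@n; w=d@s
    m=(l>-.14)&(l<.012)&(abs(w)<.033)&(W[...,2]>.012)&(W[...,2]<.056)&(p.min(-1)>80)
    Q=W[m]; B.append(Q); l=l[m]; w=w[m]
    print(len(Q),'l',np.percentile(l,[.5,99.5]).round(4))
    for lo in np.arange(-.13,0,.01):
        i=(l>lo)&(l<lo+.01)
        if i.sum()>3: print(round(lo,3),i.sum(),np.percentile(w[i],[3,97]).round(4),(np.percentile(w[i],[3,97]).mean()).round(4),Q[i,2].max().round(3))
print(pose()[0],ctrl.get_obs()['orientation'])
E
```

```text
583 l [-0.0933  0.0003]
-0.1 12 [-0.0238 -0.0097] -0.0168 0.049
-0.09 58 [-0.0229  0.0215] -0.0007 0.054
-0.08 74 [-0.0224  0.0213] -0.0006 0.052
-0.07 80 [-0.023  0.021] -0.001 0.053
-0.06 77 [-0.0225  0.0208] -0.0009 0.052
-0.05 78 [-0.0226  0.0205] -0.001 0.054
-0.04 68 [-0.0196  0.0166] -0.0015 0.05
-0.03 45 [-0.0149  0.0101] -0.0024 0.044
-0.02 43 [-0.0145  0.0098] -0.0023 0.043
-0.01 43 [-0.0145  0.0104] -0.002 0.043
576 l [-0.1191  0.0004]
-0.12 31 [-0.0215  0.02  ] -0.0008 0.05
-0.11 42 [-0.0197  0.0223] 0.0013 0.052
-0.1 42 [-0.0168  0.0214] 0.0023 0.051
-0.09 44 [-0.0229  0.0218] -0.0005 0.052
-0.08 43 [-0.0181  0.0216] 0.0017 0.05
-0.07 40 [-0.02    0.0206] 0.0003 0.05
-0.06 51 [-0.019   0.0206] 0.0008 0.051
-0.05 72 [-0.0229  0.02  ] -0.0015 0.051
-0.04 80 [-0.0197  0.0174] -0.0012 0.047
-0.03 24 [-0.0108  0.0113] 0.0003 0.041
-0.02 38 [-0.0108  0.0107] -0.0 0.041
-0.01 61 [-0.0147  0.0105] -0.0021 0.039
[0.43129089 0.22019209 0.30057478] [-1.79989737e+02  1.46007943e-01 -1.21565662e+02]
```

```bash
python3 - <<'E'
from h import *
p,r=pose(); a=(p,r); T=np.array([.4264,.2061,.07]); 
w=lin(a,(T,down(-119.5)),6)+lin((T,down(-119.5)),(np.array([*T[:2],.013]),down(-119.5)),4)
rows(w,8.7)
E
```

```text
[ 8.7, 0.3, -0.1, 3.8, 0, 0, -0.01, 8.7, 0.2, 0, 3.9, 0, 0, 0, 8.7, 0.3, -0.1, 3.8, 0, 0, -0.01, 8.7, 0.2, 0, 3.9, 0, 0, 0, 8.7, 0.3, 0, 3.8, 0, 0, -0.01, 8.7, 0.2, -0.1, 3.9, 0, 0, -0.01, 8.7, 0, 0, 1.4, 0, 0, 0, 8.7, 0, 0, 1.4, 0, 0, 0 ]
[ 8.7, 0, 0, 1.4, 0, 0, 0, 8.7, 0, 0, 1.5, 0, 0, 0 ]
end [0.4266 0.2064 0.0125] [-1.7998e+02  1.5000e-01 -1.1927e+02]
```

>>> move_arm:
  moves: [8.7,0.3,-0.1,3.8,0,0,-0.01,8.7,0.2,0,3.9,0,0,0,8.7,0.3,-0.1,3.8,0,0,-0.01,8.7,0.2,0,3.9,0,0,0,8.7,0.3,0,3.8,0,0,-0.01,8.7,0.2,-0.1,3.9,0,0,-0.01,8.7,0,0,1.4,0,0,0,8.7,0,0,1.4,0,0,0]

```text
clock: 5.6
tool_pos: [0.4244, 0.2036, 0.0378]
orientation: [179.9, -0.3, -119.3]
force: [-0.1, 0.5, 0.6]
opening: 0.0866
gripper_force: 0.0
```

>>> move_arm:
  moves: [8.7,0,0,1.4,0,0,0,8.7,0,0,1.4,0,0,0,8.7,0,0,0,0,0,0]

```text
clock: 5.9
tool_pos: [0.4241, 0.2033, 0.0099]
orientation: [179.9, -0.3, -119.3]
force: [0.2, -1.0, 0.1]
opening: 0.087
gripper_force: 0.0
```

>>> move_arm:
  moves: [3.5,0,0,0,0,0,0,3.5,0,0,0,0,0,0,3.5,0,0,0,0,0,0,3.5,0,0,0,0,0,0,3.5,0,0,0,0,0,0,3.5,0,0,0,0,0,0]

```text
clock: 6.5
tool_pos: [0.4258, 0.2051, 0.0129]
orientation: [-180.0, 0.0, -119.3]
force: [-1.7, -1.0, 3.6]
opening: 0.0459
gripper_force: 29.9
```

```bash
cat > goal.py <<'E'
from h import *
n=np.array([.1165,.695,.7095]); n/=np.linalg.norm(n)
ey=np.array([-n[1],n[0],0]); ey/=np.linalg.norm(ey); v=np.cross(n,ey)
F=np.array([.5497,-.0876,.0892])+.0067*ey-.0015*v
Rg=R.from_matrix(np.stack([-n,np.cross(-v,-n),-v],1))
def goal(s,dl=0,dv=0):  # lip at peg z = s
    lip=F+s*n+dl*ey+dv*v
    return lip+.080*n+.0101*(-v),Rg
E
python3 - <<'E'
from goal import *
print(F,Rg.as_euler('xyz',degrees=True),goal(.13)[0])
p,r=pose(); a=(p,r); U=(p+np.array([.0,0,.22]),r); 
M=(np.array([.50,.13,.30]),R.concatenate([r,Rg]).mean())
rows(lin(a,U,5)+lin(U,M,6)+lin(M,goal(.13),6),3.5)
E
```

```text
[ 0.54326813 -0.08544275  0.08814295] [180.          45.19460904 -99.51578845] [0.56891796 0.06757556 0.2300214 ]
[ 3.5, 0, 0, -4.4, 0, 0, 0, 3.5, 0, 0, -4.4, 0, 0, 0, 3.5, 0, 0, -4.4, 0, 0, 0, 3.5, 0, 0, -4.4, 0, 0, 0, 3.5, 0, 0, -4.4, 0, 0, 0, 3.5, 0.5, -1.7, -1.1, -0.01, -0.07, -0.03, 3.5, 0.4, -1.7, -1.2, -0.01, -0.06, -0.02, 3.5, 0.5, -1.6, -1.2, -0.01, -0.07, -0.03 ]
[ 3.5, 0.3, -1.6, -1.3, -0.02, -0.06, -0.03, 3.5, 0.4, -1.6, -1.3, -0.01, -0.07, -0.03, 3.5, 0.3, -1.6, -1.3, -0.01, -0.06, -0.02, 3.5, 1, -1.4, 0.8, -0.01, -0.07, -0.03, 3.5, 1.1, -1.5, 0.7, -0.01, -0.06, -0.03, 3.5, 1.1, -1.4, 0.6, -0.01, -0.07, -0.02, 3.5, 1.2, -1.4, 0.6, -0.01, -0.06, -0.03, 3.5, 1.3, -1.4, 0.4, -0.02, -0.07, -0.03 ]
[ 3.5, 1.4, -1.3, 0.3, -0.01, -0.06, -0.03 ]
end [0.5686 0.0675 0.2302] [-179.95   45.18  -99.21]
```

>>> move_arm:
  moves: [3.5,0,0,-4.4,0,0,0,3.5,0,0,-4.4,0,0,0,3.5,0,0,-4.4,0,0,0,3.5,0,0,-4.4,0,0,0,3.5,0,0,-4.4,0,0,0,3.5,0.5,-1.7,-1.1,-0.01,-0.07,-0.03,3.5,0.4,-1.7,-1.2,-0.01,-0.06,-0.02,3.5,0.5,-1.6,-1.2,-0.01,-0.07,-0.03]

```text
clock: 7.3
tool_pos: [0.4627, 0.167, 0.2669]
orientation: [178.8, 11.7, -114.7]
force: [0.4, -0.7, -1.4]
opening: 0.0458
gripper_force: 29.9
```

>>> move_arm:
  moves: [3.5,0.3,-1.6,-1.3,-0.02,-0.06,-0.03,3.5,0.4,-1.6,-1.3,-0.01,-0.07,-0.03,3.5,0.3,-1.6,-1.3,-0.01,-0.06,-0.02,3.5,1,-1.4,0.8,-0.01,-0.07,-0.03,3.5,1.1,-1.5,0.7,-0.01,-0.06,-0.03,3.5,1.1,-1.4,0.6,-0.01,-0.07,-0.02,3.5,1.2,-1.4,0.6,-0.01,-0.06,-0.03,3.5,1.3,-1.4,0.4,-0.02,-0.07,-0.03]

```text
clock: 8.1
tool_pos: [0.5578, 0.0778, 0.2417]
orientation: [179.1, 41.9, -101.4]
force: [-0.3, 0.9, -1.9]
opening: 0.0459
gripper_force: 29.9
```

>>> move_arm:
  moves: [3.5,1.4,-1.3,0.3,-0.01,-0.06,-0.03,3.5,0,0,0,0,0,0,3.5,0,0,0,0,0,0]

```text
clock: 8.4
tool_pos: [0.5686, 0.0665, 0.2286]
orientation: [179.8, 45.1, -99.5]
force: [-0.5, -0.6, -0.3]
opening: 0.0458
gripper_force: 29.9
```

```bash
python3 - <<'E'
from meas import *
cl=cloud(True)
a=np.hstack([cv2.resize(cl[0][1][190:330,290:410],(400,467)),cv2.resize(cl[1][1][190:330,250:370],(400,467))])
cv2.imwrite('pics/c2.png',a[:,:,::-1])
E
```

```text
(no output)
```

View pics/c2.png

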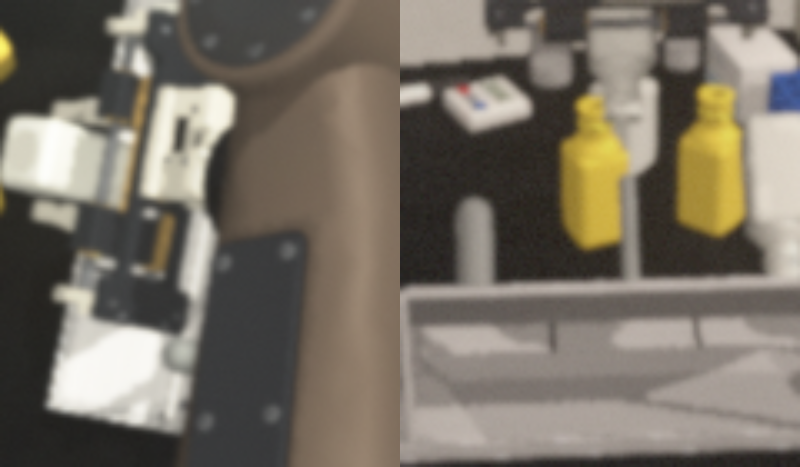

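```bash
cat > rel.py <<'E'
from meas import *
from goal import *
def rel(show=True):
    W,p=cloud(False)[1]; d=W-F; h=d@n; l=d@ey; t=d@v
    for lo,hi in [(.02,.05),(.05,.075),(.075,.095),(.105,.12),(.12,.128),(.128,.135),(.135,.15),(.15,.16),(.16,.17),(.17,.19)]:
        m=(h>lo)&(h<hi)&(abs(l)<.04)&(abs(t)<.035)
        if m.sum()>3: print(lo,hi,m.sum(),'l',np.percentile(l[m],[2,50,98]).round(4),'mid',np.percentile(l[m],[2,98]).mean().round(4),'t',np.percentile(t[m],[2,50,98]).round(4))
E
python3 -c "
from rel import *
rel()
p,r=pose();g=goal(.13);print(p-g[0],r.as_euler('xyz',degrees=True))
print(((p-g[0])@n,(p-g[0])@ey,(p-g[0])@v))
s=np.load('side.npz');cv2.imwrite('pics/c3.png',cv2.resize(s['p'][185:285,285:345],None,fx=5.5,fy=5.5,interpolation=cv2.INTER_CUBIC)[:,:,::-1])
"
```

```text
0.02 0.05 68 l [-0.0058 -0.0004  0.0057] mid -0.0 t [-0.0054 -0.0003  0.004 ]
0.05 0.075 51 l [-0.0049  0.0005  0.0053] mid 0.0002 t [-0.0056 -0.001   0.0039]
0.075 0.095 39 l [-0.0055 -0.0004  0.0043] mid -0.0006 t [-0.005  -0.0007  0.0035]
0.128 0.135 29 l [-0.0118  0.0029  0.0143] mid 0.0013 t [-0.0088  0.0032  0.0149]
0.135 0.15 75 l [-0.0107  0.0004  0.014 ] mid 0.0016 t [-0.0078  0.011   0.0172]
0.15 0.16 46 l [-0.0106  0.0018  0.0136] mid 0.0015 t [0.0019 0.0109 0.0159]
0.16 0.17 75 l [-0.0168  0.0017  0.0179] mid 0.0006 t [0.0021 0.0129 0.0229]
0.17 0.19 176 l [-0.0201  0.0015  0.0225] mid 0.0012 t [-0.0051  0.0214  0.0263]
[-0.00043942  0.00018467  0.00038468] [-179.94113602   45.11021444  -99.19656962]
(np.float64(0.00035008438405336226), np.float64(0.0004639025716323931), np.float64(0.00019340473747203466))
```

View pics/c3.png

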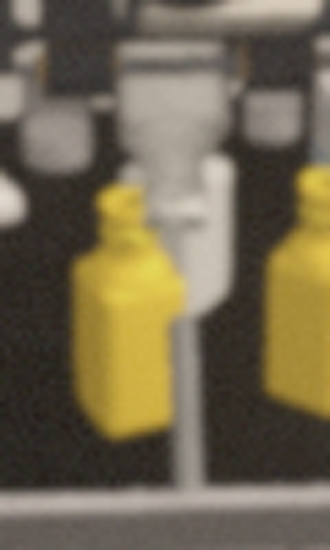

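```bash
python3 -c "
from rel import *
T=0
for k in range(3):
  W,p=cloud(k>0)[1]; d=W-F; h=d@n; l=d@ey; t=d@v
  for nm,lo,hi,lc,hw,cr in [('peg',.01,.05,0,.003,.0057),('peg',.05,.09,0,.003,.0057),('neck',.137,.156,.0015,.004,.0132),('body',.175,.19,.0015,.015,.023)]:
    m=(h>lo)&(h<hi)&(abs(l-lc)<hw)&(t>-.015)&(t<.035); print(nm,m.sum(),'axis t',(np.median(t[m])-cr).round(4),t[m].std().round(4),end='; ')
  print()
"
```

```text
peg 33 axis t -0.0052 0.002; peg 46 axis t -0.0057 0.0022; neck 30 axis t -0.0003 0.0042; body 80 axis t 0.0001 0.0019; 
peg 33 axis t -0.0052 0.0019; peg 47 axis t -0.0055 0.0021; neck 30 axis t 0.0009 0.0078; body 83 axis t 0.0001 0.0024; 
peg 34 axis t -0.0053 0.0022; peg 47 axis t -0.0049 0.0022; neck 29 axis t -0.0006 0.008; body 83 axis t -0.0005 0.0025;
```

>>> move_arm:
  moves: [3.5,0,-0.1,0.5,0,0,0,3.5,1.5,0,0,0,0,0,3.5,1.5,0,0,0,0,0,3.5,0.5,0,0,0,0,0,3.5,0.5,0,0,0,0,0,3.5,0.4,0,0,0,0,0,3.5,0,0,0,0,0,0,3.5,0,0,0,0,0,0]

```text
clock: 9.5
tool_pos: [0.5654, 0.0401, 0.1953]
orientation: [-180.0, 45.2, -99.2]
force: [-0.3, -0.0, -1.2]
opening: 0.0456
gripper_force: 29.9
```

```bash
python3 -c "
from rel import *
snap('side');snap('top')
rel()
o=ctrl.get_obs();f=o['force'];print('f n,ey,v',f@n,f@ey,f@v,o['moment'])
s=np.load('side.npz');cv2.imwrite('pics/c4.png',cv2.resize(s['p'][185:285,285:345],None,fx=5.5,fy=5.5,interpolation=cv2.INTER_CUBIC)[:,:,::-1])
"
```

```text
0.02 0.05 68 l [-0.006  -0.0003  0.0058] mid -0.0001 t [-0.0067 -0.0003  0.0041]
0.05 0.075 50 l [-0.0048  0.0005  0.0053] mid 0.0002 t [-0.0055 -0.0004  0.0034]
0.075 0.095 73 l [-0.0127 -0.0004  0.0122] mid -0.0002 t [-0.0108  0.0001  0.0112]
0.105 0.12 77 l [-0.0139  0.0007  0.0125] mid -0.0007 t [-0.0062  0.006   0.013 ]
0.12 0.128 64 l [-0.0188  0.0008  0.0185] mid -0.0002 t [-0.0049  0.0098  0.018 ]
0.128 0.135 73 l [-0.0214  0.003   0.0213] mid -0.0001 t [-0.0078  0.015   0.0226]
0.135 0.15 112 l [-0.0231 -0.0019  0.0213] mid -0.0009 t [0.0094 0.0176 0.023 ]
0.15 0.16 31 l [-0.0295 -0.0123  0.0213] mid -0.0041 t [-0.0203  0.0182  0.0259]
0.16 0.17 18 l [-0.0161  0.0041  0.0223] mid 0.0031 t [0.0111 0.0181 0.0208]
0.17 0.19 9 l [0.0199 0.022  0.0229] mid 0.0214 t [0.0099 0.0163 0.0259]
f n,ey,v -1.3940590324845814 0.20154163752919915 -1.3918294547863794 [-2.58616072  0.50430369 -0.02516581]
```

View pics/c4.png

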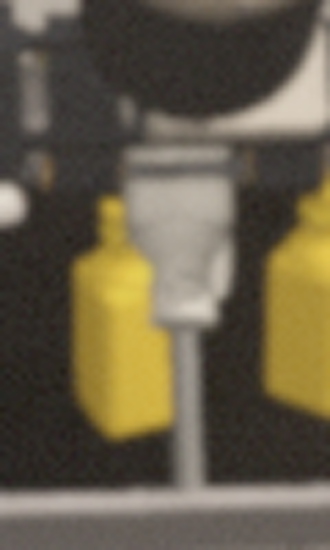

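The neck (crop (185,310)) sits centred over the peg (185,400) with no contact force. I'll insert gently.

>>> move_arm:
  moves: [3.5,0.4,0,0,0,0,0,3.5,0.4,0,0,0,0,0,3.5,0.4,0,0,0,0,0,3.5,0,0,0,0,0,0]

```text
clock: 10.0
tool_pos: [0.5636, 0.0315, 0.186]
orientation: [179.9, 45.1, -99.3]
force: [-1.6, 0.1, -1.7]
opening: 0.0458
gripper_force: 29.9
```

```bash
cat > st.py <<'E'
from goal import *
o=ctrl.get_obs();f=o['force'];p=o['tool_pos'];d=p-goal(0)[0]
print('f n,ey,v',(f@n).round(2),(f@ey).round(2),(f@v).round(2),'m',o['moment'].round(2),'s,l,t',(d@n).round(4),(d@ey).round(4),(d@v).round(4),o['orientation'].round(2),o['clock'],'tau',o['tau'].round(1))
E
python3 st.py
```

```text
f n,ey,v -1.39 1.63 -1.08 m [-2.66  0.48  0.  ] s,l,t 0.073 -0.0007 -0.0051 [179.93  45.14 -99.31] 10.0 tau [ -0.1 -53.1  26.6   2.3  -0.8   0.1]
```

>>> move_arm:
  moves: [3.5,0.4,0,0,0,0,0,3.5,0.4,0,0,0,0,0,3.5,0.4,0,0,0,0,0,3.5,0.4,0,0,0,0,0,3.5,0,0,0,0,0,0]

```text
clock: 10.5
tool_pos: [0.5618, 0.0203, 0.1747]
orientation: [180.0, 45.1, -99.3]
force: [0.0, 1.1, -1.3]
opening: 0.0456
gripper_force: 29.9
```

```bash
python3 st.py
```

```text
f n,ey,v -0.19 0.15 -1.67 m [-2.66  0.49 -0.05] s,l,t 0.0571 -0.0008 -0.0051 [179.95  45.15 -99.3 ] 10.5 tau [ -0.1 -54.   26.1   2.3  -0.9   0.1]
```

>>> move_arm:
  moves: [3.5,0.4,0,0,0,0,0,3.5,0.4,0,0,0,0,0,3.5,0.4,0,0,0,0,0,3.5,0.4,0,0,0,0,0,3.5,0.4,0,0,0,0,0,3.5,0,0,0,0,0,0]

```text
clock: 11.1
tool_pos: [0.5596, 0.0064, 0.1606]
orientation: [180.0, 45.1, -99.3]
force: [0.2, 0.6, -1.0]
opening: 0.0457
gripper_force: 29.9
```

```bash
python3 st.py
```

```text
f n,ey,v -0.27 -0.14 -1.2 m [-2.6   0.52 -0.07] s,l,t 0.0371 -0.0009 -0.0051 [179.95  45.15 -99.3 ] 11.1 tau [ -0.1 -55.1  25.6   2.3  -0.9   0.1]
```

>>> move_arm:
  moves: [3.5,0.4,0,0,0,0,0,3.5,0.4,0,0,0,0,0,3.5,0.4,0,0,0,0,0,3.5,0.4,0,0,0,0,0,3.5,0.4,0,0,0,0,0,3.5,0,0,0,0,0,0]

```text
clock: 11.7
tool_pos: [0.5573, -0.0075, 0.1464]
orientation: [180.0, 45.2, -99.3]
force: [-0.9, 0.4, -0.9]
opening: 0.0457
gripper_force: 29.9
```

```bash
python3 st.py
```

```text
f n,ey,v -0.46 0.95 -0.83 m [-2.59  0.52 -0.01] s,l,t 0.0171 -0.001 -0.005 [179.95  45.15 -99.3 ] 11.7 tau [ -0.1 -56.4  25.    2.3  -1.    0.1]
```

Now small steps until it touches the flange.

>>> move_arm:
  moves: [3.5,0.2,0,0,0,0,0,3.5,0.2,0,0,0,0,0,3.5,0.2,0,0,0,0,0,3.5,0,0,0,0,0,0]

```text
clock: 12.1
tool_pos: [0.5568, -0.0115, 0.1425]
orientation: [180.0, 45.1, -99.3]
force: [0.3, 0.3, -1.1]
opening: 0.0456
gripper_force: 29.9
```

>>> move_arm:
  moves: [3.5,0.1,0,0,0,0,0,3.5,0.1,0,0,0,0,0,3.5,0,0,0,0,0,0]

```text
clock: 12.4
tool_pos: [0.5566, -0.0128, 0.1412]
orientation: [-180.0, 45.1, -99.2]
force: [-0.4, 0.3, -2.2]
opening: 0.0459
gripper_force: 29.9
```

>>> move_arm:
  moves: [3.5,0.1,0,0,0,0,0,3.5,0,0,0,0,0,0]

```text
clock: 12.6
tool_pos: [0.5565, -0.0135, 0.1405]
orientation: [-180.0, 45.1, -99.2]
force: [0.0, -0.9, -2.1]
opening: 0.046
gripper_force: 29.9
```

>>> move_arm:
  moves: [3.5,0.1,0,0,0,0,0,3.5,0,0,0,0,0,0]

```text
clock: 12.8
tool_pos: [0.5564, -0.0142, 0.1398]
orientation: [-180.0, 45.1, -99.2]
force: [-0.3, -0.2, -0.3]
opening: 0.0457
gripper_force: 29.9
```

>>> move_arm:
  moves: [3.5,0.1,0,0,0,0,0,3.5,0,0,0,0,0,0]

```text
clock: 13.0
tool_pos: [0.5562, -0.0149, 0.139]
orientation: [-180.0, 45.1, -99.2]
force: [-0.1, -0.2, -1.3]
opening: 0.046
gripper_force: 29.9
```

>>> move_arm:
  moves: [3.5,0.1,0,0,0,0,0,3.5,0,0,0,0,0,0]

```text
clock: 13.2
tool_pos: [0.5562, -0.0154, 0.1386]
orientation: [-180.0, 45.2, -99.2]
force: [-0.1, 1.0, 0.1]
opening: 0.046
gripper_force: 29.9
```

>>> move_arm:
  moves: [3.5,0.1,0,0,0,0,0,3.5,0,0,0,0,0,0]

```text
clock: 13.4
tool_pos: [0.5562, -0.0154, 0.1386]
orientation: [-179.9, 45.2, -99.2]
force: [-0.8, 3.9, 4.3]
opening: 0.0459
gripper_force: 29.9
```

```bash
python3 st.py
```

```text
f n,ey,v 5.62 1.43 0.39 m [-0.41  0.44  0.19] s,l,t 0.006 -0.0011 -0.0049 [-179.94   45.25  -99.16] 13.4 tau [ -2.1 -53.9  23.6   3.9   0.2   0.1]
```

>>> move_arm:
  moves: [4.8,0,0,0,0,0,0,4.8,0,0,0,0,0,0,5.2,0,0,0,0,0,0,5.8,0,0,0,0,0,0,6.2,0,0,0,0,0,0,6.2,0,0,0,0,0,0]

```text
clock: 14.0
tool_pos: [0.556, -0.0163, 0.1377]
orientation: [-180.0, 45.1, -99.2]
force: [0.1, 0.4, -0.1]
opening: 0.0616
gripper_force: 0.0
```

```bash
python3 -c "
from rel import *
snap('top');snap('side');rel()
" ; python3 st.py
```

```text
0.02 0.05 174 l [-0.0178  0.0002  0.0172] mid -0.0003 t [-0.0075  0.005   0.0118]
0.05 0.075 156 l [-0.0224 -0.      0.0217] mid -0.0003 t [-0.0138  0.0117  0.016 ]
0.075 0.095 35 l [-0.0358  0.0027  0.0305] mid -0.0027 t [-0.0115  0.0096  0.0247]
f n,ey,v 0.24 -0.24 -0.18 m [-2.32  0.46 -0.03] s,l,t 0.0047 -0.0012 -0.0049 [-179.98   45.15  -99.23] 14.1 tau [ -0.  -56.5  24.1   2.3  -1.    0. ]
```

Released, and the bottle is hanging. I'll retreat straight back out of the fingers.

>>> move_arm:
  moves: [6.2,0,0,-1,0,0,0,6.2,0,0,-1.5,0,0,0,6.2,0,0,-2,0,0,0,6.2,0,0,-2.5,0,0,0,6.2,0,0,-3,0,0,0,6.2,0,0,-3,0,0,0,6.2,0,0,-3,0,0,0,6.2,0,0,-3,0,0,0]

```text
clock: 14.9
tool_pos: [0.5337, -0.1511, 0.2738]
orientation: [-179.9, 45.1, -99.2]
force: [-0.0, 0.1, -0.7]
opening: 0.0619
gripper_force: 0.0
```

>>> move_arm:
  moves: [6.2,0,0,-3,0,0,0,6.2,0,0,-3,0,0,0,6.2,0,0,-3,0,0,0,6.2,0,0,0,0,0,0]

```text
clock: 15.3
tool_pos: [0.5238, -0.216, 0.3387]
orientation: [-179.6, 44.9, -99.1]
force: [-0.4, 0.2, 0.1]
opening: 0.0618
gripper_force: 0.0
```

```bash
python3 -c "
from rel import *
snap('top');snap('side');rel()
cl=cloud()
a=np.hstack([cv2.resize(cl[0][1][180:330,280:410],(390,450)),cv2.resize(cl[1][1][190:340,250:400],(400,450))])
cv2.imwrite('pics/c5.png',a[:,:,::-1])
W=cl[1][0];d=W-F;h=d@n;l=d@ey;t=d@v
for L0 in (0,-.108):
  m=(abs(l-L0)<.012)&(t>-.02)&(t<.04)&(h>.005)&(h<.16)
  for lo in np.arange(.01,.15,.01):
    k=m&(h>lo)&(h<lo+.01)
    if k.sum()>2: print(L0,lo.round(2),k.sum(),np.median(t[k]).round(4),end='; ')
  print()
" ; python3 st.py
```

```text
0.02 0.05 173 l [-0.0177  0.      0.0171] mid -0.0003 t [-0.0061  0.0054  0.0132]
0.05 0.075 218 l [-0.0228  0.0009  0.0217] mid -0.0005 t [-0.015   0.0115  0.0162]
0.075 0.095 165 l [-0.0214  0.0018  0.0226] mid 0.0006 t [-0.0149  0.0094  0.015 ]
0.105 0.12 119 l [-0.0229  0.001   0.0221] mid -0.0004 t [0.     0.0062 0.0104]
0.12 0.128 62 l [-0.021  -0.0018  0.0211] mid 0.0001 t [-0.0006  0.0049  0.0083]
0.128 0.135 36 l [-0.0195  0.0002  0.0213] mid 0.0009 t [-0.0031  0.0024  0.007 ]
0 0.01 21 0.0082; 0 0.02 42 0.0056; 0 0.03 41 0.0049; 0 0.04 50 0.0075; 0 0.05 43 0.0123; 0 0.06 38 0.0123; 0 0.07 46 0.0117; 0 0.08 44 0.01; 0 0.09 39 0.0084; 0 0.1 40 0.0073; 0 0.11 38 0.0063; 0 0.12 39 0.0051; 0 0.13 17 0.0018; 
-0.108 0.01 20 0.0078; -0.108 0.02 40 0.0062; -0.108 0.03 39 0.0056; -0.108 0.04 53 0.0075; -0.108 0.05 49 0.0129; -0.108 0.06 42 0.0135; -0.108 0.07 41 0.0115; -0.108 0.08 39 0.0103; -0.108 0.09 42 0.0097; -0.108 0.1 39 0.0087; -0.108 0.11 40 0.0079; -0.108 0.12 40 0.0061; -0.108 0.13 13 0.0037; 
f n,ey,v -0.42 -0.07 -0.12 m [-2.35  0.4   0.01] s,l,t 0.0049 -0.0019 0.2765 [-179.87   45.1   -99.24] 15.4 tau [ -0.8 -59.4  31.    3.6  -0.9   0. ]
```

View pics/c5.png

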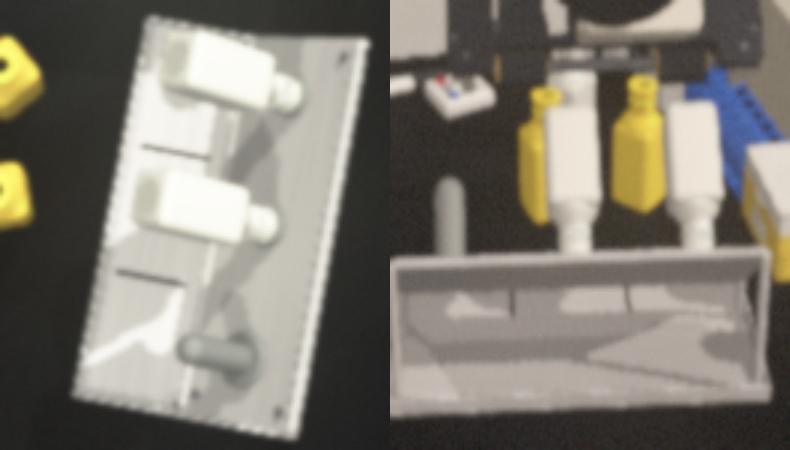

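The bottle at (195,205) hangs on the middle peg with the same droop and depth profile as the reference bottle at (230,75), so it is fully home. The robot is clear of everything.

```bash
python3 -c "
from plant import ctrl
print(ctrl.close_job())"
```

```text
the job is handed in; nothing more can be done
None
```

The bottle hangs neck down on the free middle peg, slid home until its lip met the flange with about 6 N of contact force; I let it go, backed the arm clear and handed the job in at about 15 s of the 54 s allowed.

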